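# Check spool-stand bushes with a pin gauge and sort out the misfit

### The arm

A 6-joint arm with a two-finger parallel gripper is mounted at the origin on the work surface. World frame = base frame: x ahead of the robot, y to its left, z up, the work surface at z = 0. Lengths are in mm, angles in rad, forces in N, time in s.
With the tool pointing down it reaches from about 325 to 775 mm from the base axis. Payload 5.5 kg.
Tool frame: the origin (TCP) lies midway between the tips of the shut fingers; the grasp point (between the pads) lies 19 mm behind it (r.grip_depth is the distance from the TCP to the grasp point, in mm); x points along the fingers, y is the direction in which the jaws open and shut, and the axes are right-handed (so a half turn about x gives the same grasp; the last joint's range is limited). The gripper opens to 88 mm and grips with 3 to 60 N. Pads are 20 mm wide; open, the fingers measure 115 mm over their backs; the gripper's body (75 mm by 178 mm) begins 61 mm behind the grasp point.
Start: joints at [1.104, 0.091, 1.231, -0, 1.82, -0.057], TCP at [239.061, 550.333, 222.631] pointing down, gripper open.
Joint ranges: [-2.87, 2.87], [-0.86, 2.18], [0.17, 2.46], [-1.51, 4.65], [0.06, 2.69], [-2.65, 2.65]. Speed limits (rad/s): [2.57, 2.57, 3.01, 3.14, 3.14, 3.14].

### API

Orientations are given as [roll, pitch, yaw] about the fixed x, y, z axes, in that order (R = Rz(yaw) Ry(pitch) Rx(roll)).
In Python, from station import r gives the robot as it stands.
- The arm moves only by the tool send_rows, never from a script. Its argument "increments" is a list of rows, each a list of 6 numbers: the shift along the world's x, y, z in mm, then the turn, a rotation vector about the world's x, y, z in degrees. In form: [[x, y, z, ax, ay, az], ...]. A call has 1 to 20 rows; each row is the pose to reach, as a shift and turn from the pose commanded when the call began; what a row does not reach only later rows make up. A row lasts 1/12 s, in which the tool goes at most 41.7 mm and 7.16 degrees, less where a joint would pass 70% of its speed; a pose out of reach is approached as far as the arm can. A call with a gripper value outside its range is refused whole. "gripper" is the opening, from 0 (shut) to 1 (fully open), set as the call begins (left out, the last holds). The fingers move at their own pace and stop on an object; "squeeze" is the grip in N (left out, the last holds). Time passes only in rows, so rows that repeat a pose let the fingers close. It gives the time, the measured TCP pose, the force and the opening at its end, in the units of the state.
- r.read_state(): the state, without advancing time (a new reading comes with each control period).
- r.camera(name): name is "side" or "top" or "wrist"; returns a dict with "img" (480x640x3 uint8, blue, green, red), "fx", "fy", "cx", "cy" (pixels), "cam_to_world" (4x4, takes a point from camera to world coordinates). Camera axes: x right, y down, z forward; pixel columns grow to the right and rows downward; lengths in mm; the calibration is good to about 2 mm. The wrist camera is an equidistant fisheye: a pixel r from the principal point sees the ray r / f radians off the axis. A picture is of the moment at which its call begins. There is no depth.
- r.hand_in(): hands the job in, once; it reports no verdict.
The state is a dict: "time": time; "joint_positions": joint angles; "qvel": joint speeds; "effort": joint torques, N m; "eef_pos": TCP position; "ee_rot": TCP orientation; "contact_force": force on the tool from outside, world axes, zero at the start; "torque": the same for the moment, N m; "width": finger opening in mm.
Only numpy, scipy, OpenCV 4.12 (cv2) and the standard library are available. Lean on these libraries where they do the work, as an engineer would, in place of code of your own. Each camera call takes 0.05 s, during which the arm holds its last target.

### The job

Check the two tall aluminium bushes with the steel pin gauge that stands in the wooden rest: first put its pin fully home in the bush whose bore is wide enough for it, let go and leave it standing upright there, with that bush about where it was. Then put the other bush, whose bore is too narrow, inside the low, empty, square black reject tray.

Things in the scene. Friction and masses are not known exactly. Their poses are not given: they have to be found in the camera images.
- gauge_handle (a point): Loose upright steel pin gauge, 300 g. Origin: centre of its dark handle (24 mm diameter, 28 mm up and down from there); z up. Under the handle a flange, 44 mm across, underside 34 mm below the origin; then a 20 mm pin 34 mm long, its last 14 mm tapering to 8 mm. Starts in the hole of a fixed wooden block 80 x 80 x 40 mm high, flange on its top: lift it over 40 mm to clear.
- wide_bush (a point): The bush the gauge fits: loose aluminium ring, 26 mm through bore, 56 mm outside diameter, 40 mm high, 210 g, standing on the table, bore upright. Origin: its centre, 20 mm over the table; z along the bore. Gauge fully home: flange resting on the bush's top, gauge origin 54 mm above this one.
- narrow_bush (a point): The bush that the gauge does not fit: same outside (56 mm in diameter, 40 mm high), but bore only 13 mm in diameter; loose, about 250 g, standing on the table. Origin at its centre, half-way up (20 mm over the table); z along the bore.
- tray: Reject tray: fixed square open black plastic tray, 170 x 170 mm outside, 30 mm high, walls and floor 4 mm thick. Origin at the centre of its underside, on the table; x and y along its sides.

How it is judged (in metres and radians):
On the way, in this order (a step that is already met when the one before it is completed fails the run):
1. the gauge stands fully home in the wide bush, let go (horizontal distance between gauge_handle and wide_bush below 0.01 m and z of gauge_handle in the frame of wide_bush between 0.045 and 0.06 m and angle between gauge_handle's own z axis and vertical below 0.17 rad and contact force between the fingers and gauge below 0.1 N), for 0.2 s.
2. the narrow bush is inside the tray (x of narrow_bush in the frame of tray between -0.07 and 0.07 m and y of narrow_bush in the frame of tray between -0.07 and 0.07 m and z of narrow_bush in the frame of tray below 0.045 m), for 0.2 s.
At the end, for the whole second after the job is handed in: The gauge stands in the wide bush, flange on its top (within 6 mm of height, 10 mm sideways, 10 degrees of upright); the wide bush stands upright within 50 mm of its start; the narrow bush lies inside the tray, on its floor; all at rest and released (all of step 2 and horizontal distance between gauge_handle and wide_bush below 0.01 m and z of gauge_handle in the frame of wide_bush between 0.045 and 0.06 m and angle between each of gauge_handle, wide_bush's own z axis and vertical below 0.17 rad and distance of wide_bush from where it was at the start of the episode below 0.05 m and linear speed of each of gauge, narrow below 0.02 m/s); the robot touches nothing.
It also fails if it takes over 64 s, if anything falls off the work surface, if the arm or the gripper's body presses on something with over 40 N, if the wrist force passes 120 N, or if a joint passes its speed limit or range.

## Working session

There is one attempt and no reset: what is moved stays moved. The work goes in short steps, Python scripts to look and compute and a tool call to move; the robot and the scene stay as the last step left them, time stands still between calls to the robot, and variables do not carry over. Pictures are saved under pics/ and viewed, and the job is handed in when it is done.

Besides the shell and the picture viewer there is one more tool, called after "Call:" as name(argument=value, ...) on one line, values as JSON. send_rows: Moves the arm, as the interface text tells. Its arguments: {"type":"object","properties":{"increments":{"type":"array","items":{"type":"array","items":{"type":"number"}}},"gripper":{"type":"number"},"squeeze":{"type":"number"}},"required":["increments"]}

```bash
mkdir -p pics; ls; python3 - <<'E'
from station import r
import cv2
s=r.read_state();print(s)
for n in ("top","side","wrist"):
    c=r.camera(n);cv2.imwrite(f"pics/{n}0.png",c["img"]);print(n,c["fx"],c["fy"],c["cx"],c["cy"],c["cam_to_world"])
print(r.grip_depth)
E
```

```text
pics
{'time': 0.0, 'joint_positions': array([ 1.10429621e+00,  9.18325328e-02,  1.23187706e+00,  2.14575233e-05,
        1.81985240e+00, -5.67171690e-02]), 'qvel': array([ 0.00015209, -0.00184964, -0.00075232, -0.00022106,  0.00084348,
        0.00065391]), 'effort': array([-5.41551913e-05, -4.46471071e+01, -4.06429303e+01,  6.95356261e-02,
        2.99463188e-02, -1.47096575e-04]), 'eef_pos': array([238.90794691, 550.03928438, 221.5276644 ]), 'ee_rot': array([-1.63807795,  1.56882687, -2.04785562]), 'contact_force': array([-0.05905529, -0.21952555,  0.70193818]), 'torque': array([-0.04517332, -0.02411825,  0.0188475 ]), 'width': 87.82487075702785}
top 436.08651849331994 436.08651849331994 315.35414353160274 246.82865694732277 [[-9.54806597e-03 -9.89308696e-01  1.45523672e-01  3.97700212e+02]
 [-9.99953575e-01  9.63512008e-03 -1.06612428e-04  4.85662389e-01]
 [-1.29666545e-03 -1.45517934e-01 -9.89354764e-01  9.50032246e+02]
 [ 0.00000000e+00  0.00000000e+00  0.00000000e+00  1.00000000e+00]]
side 609.5359596740833 609.5359596740833 317.34358859815865 232.08767930943196 [[-9.89109760e-01 -8.96180969e-02  1.16749646e-01  3.86931339e+02]
 [-1.45745635e-01  7.06869513e-01 -6.92165950e-01  9.19179013e+02]
 [-2.04961703e-02 -7.01643848e-01 -7.12232980e-01  1.01792066e+03]
 [ 0.00000000e+00  0.00000000e+00  0.00000000e+00  1.00000000e+00]]
wrist 371.64829954431775 371.64829954431775 318.14284826115755 236.38266093253912 [[ 3.98598545e-01  8.78498842e-01  2.63360942e-01  1.66241007e+02]
 [ 9.17122378e-01 -3.81058986e-01 -1.16964068e-01  5.81689799e+02]
 [-2.39674483e-03  2.88155921e-01 -9.57580504e-01  3.84364998e+02]
 [ 0.00000000e+00  0.00000000e+00  0.00000000e+00  1.00000000e+00]]
18.700000000000003
```

View pics/top0.png

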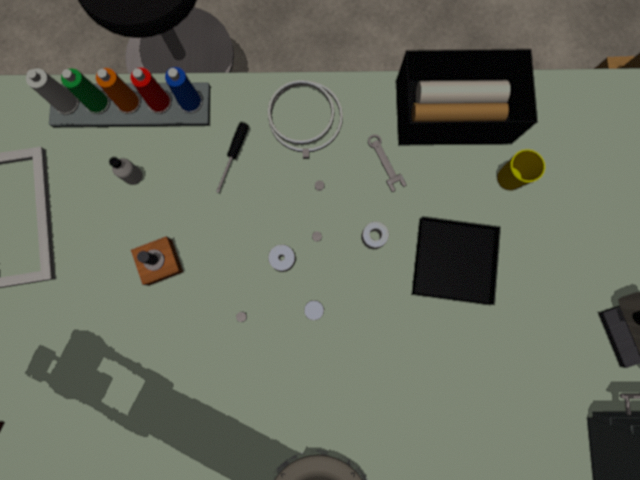

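View pics/side0.png

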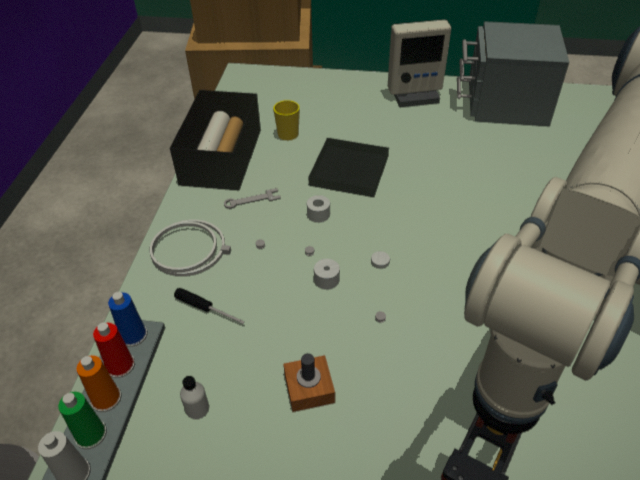

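View pics/wrist0.png

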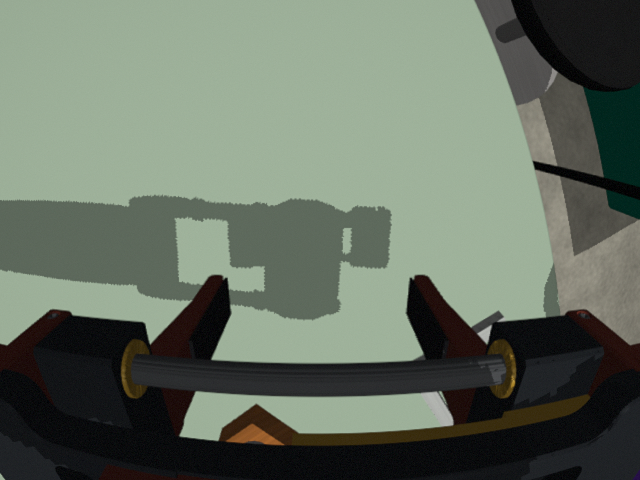

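The top view shows the rest with the gauge at about (152,258), a narrow-bore bush at (282,258), a wide-bore bush at (375,236) and the tray at (457,260). Next I'll measure them.

```bash
cat > h.py <<'E'
import numpy as np, cv2
def ray(c,u,v,z):
    M=c["cam_to_world"];d=np.array([(u-c["cx"])/c["fx"],(v-c["cy"])/c["fy"],1.]);d=M[:3,:3]@d;o=M[:3,3]
    return o+d*(z-o[2])/d[2]
def proj(c,p):
    M=c["cam_to_world"];q=M[:3,:3].T@(np.array(p)-M[:3,3]);return c["fx"]*q[0]/q[2]+c["cx"],c["fy"]*q[1]/q[2]+c["cy"]
def crop(img,x,y,w,h,s,f): cv2.imwrite(f,cv2.resize(img[y:y+h,x:x+w],None,fx=s,fy=s,interpolation=cv2.INTER_CUBIC))
E
python3 - <<'E'
from station import r
from h import *
t=r.camera("top");s=r.camera("side")
a=[]
for c,x,y,w,h in((t,252,208,150,80),(t,120,220,75,80),(s,280,180,80,120),(s,270,335,80,80)):
    i=cv2.resize(c["img"][y:y+h,x:x+w],None,fx=5 if w<100 else 4,fy=5 if w<100 else 4,interpolation=cv2.INTER_CUBIC);a.append(i)
H=np.zeros((600,800,3),np.uint8)
H[:320,:600]=a[0];cv2.imwrite("pics/c1.png",H)
H=np.zeros((600,800,3),np.uint8);H[:400,:375]=a[1];H[:600,390:790]=a[2];H[400:600,:375]=0;cv2.imwrite("pics/c2.png",H)
cv2.imwrite("pics/c3.png",a[3])
for n,c in(("top",t),("side",s)):
    hsv=cv2.cvtColor(c["img"],cv2.COLOR_BGR2HSV)
    m=((hsv[...,1]<32)&(hsv[...,2]>110)).astype(np.uint8)
    k,l,st,ce=cv2.connectedComponentsWithStats(m)
    for i in range(1,k):
        if 100<st[i,4]<2500: print(n,st[i],ce[i],ray(c,*ce[i],40)[:2].round(1))
E
```

```text
top [ 24  68  23  21 284] [34.76408451 77.22535211] [921.5 625. ]
top [ 266   76   79   82 1308] [307.47171254 118.13149847] [818.5  15. ]
top [421  84  89  11 841] [465.38763377  88.94530321] [ 883.7 -337.1]
top [370 139  27  38 270] [384.57407407 158.21111111] [ 724.8 -151.9]
top [   0  146   50  141 2074] [ 32.31195757 217.17116683] [601.4 603.3]
top [388 172  20  20 108] [397.63888889 181.50925926] [ 672.2 -178.4]
top [362 220  28  28 486] [375.85596708 233.47530864] [ 558.9 -128. ]
top [308 230  15  13 119] [316.33613445 235.7394958 ] [555.3  -1.9]
top [266 242  28  29 579] [280.13989637 256.35405872] [512.   74.6]
top [303 299  22  23 385] [313.33246753 310.12727273] [399.5   5.8]
top [234 310  14  15 119] [240.29411765 316.88235294] [387.1 156.5]
side [229 188  52  19 239] [255.19665272 197.14225941] [ 712.1 -128.7]
side [307 195  23  16 243] [317.95473251 202.70781893] [ 560.  -127.9]
side [149 219  81  55 760] [192.575 245.725] [815.5  45.6]
side [371 251  19  14 211] [380.1042654  257.69668246] [401.6  28.5]
side [314 258  26  20 384] [326.3203125  268.04427083] [512.6  72.7]
side [298 369  21  17 133] [308.57894737 379.42105263] [508.2 343.2]
side [180 386  23  17 242] [191.66528926 394.34297521] [711.3 401.2]
side [ 38 431  28  26 485] [ 51.3443299  443.58556701] [921.3 523.3]
```

View pics/c1.png

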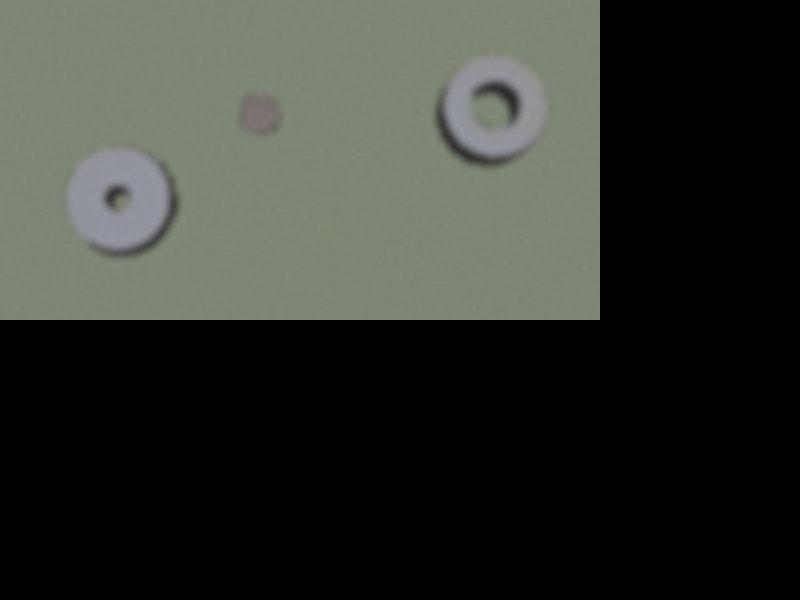

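View pics/c2.png

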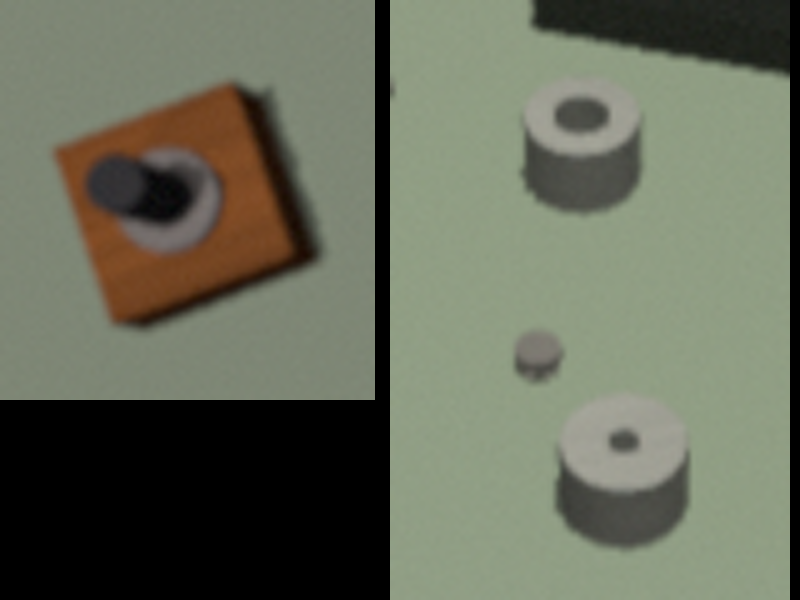

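View pics/c3.png

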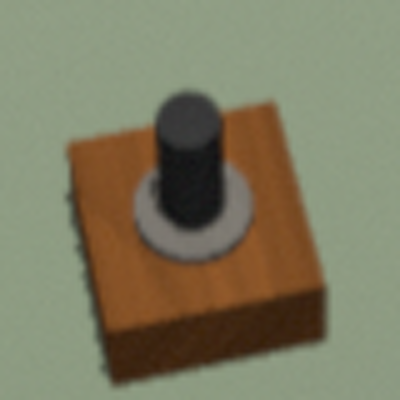

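```bash
python3 - <<'E'
from station import r
from h import *
cs={n:r.camera(n) for n in("top","side")}
for n,c in cs.items():
    img=cv2.GaussianBlur(c["img"],(3,3),0).astype(int)
    # aluminium: blue - green difference relative to green table
    d=img[...,0]-img[...,1]
    boxes=dict(top=dict(n=(262,238,40,40),w=(356,214,40,44),fl=(138,244,30,32)),side=dict(n=(308,254,38,30),w=(302,190,32,24),fl=(293,366,32,26)))[n]
    for k,(x,y,w,h) in boxes.items():
        bg=np.median(img[y,x:x+w],axis=0); 
        sub=img[y:y+h,x:x+w]
        m=((sub[...,0]-sub[...,1]>-8)&(sub.sum(2)>270)).astype(np.uint8) if k!='fl' else ((abs(sub[...,2]-sub[...,0])<25)&(sub.sum(2)>200)).astype(np.uint8)
        cn,_=cv2.findContours(m,cv2.RETR_EXTERNAL,cv2.CHAIN_APPROX_NONE);q=max(cn,key=cv2.contourArea)
        q=cv2.convexHull(q)
        e=cv2.fitEllipse(q);u=np.array(e[0])+(x,y)
        print(n,k,bg,u.round(1),np.round(e[1],1),"z40/46",ray(c,*u,46 if k=='fl' else 40)[:2].round(1))
    hsv=cv2.cvtColor(c["img"],cv2.COLOR_BGR2HSV)
    x,y,w,h=(132,240,36,36) if n=="top" else (296,348,28,40)
    # block
    m=cv2.inRange(hsv,(3,110,40),(20,255,255));cn,_=cv2.findContours(m[:, :400],cv2.RETR_EXTERNAL,cv2.CHAIN_APPROX_NONE)
    for q in cn:
        if 500<cv2.contourArea(q): print(n,cv2.boundingRect(q), cv2.minAreaRect(q))
t,s=cs["top"],cs["side"]
print("handle top",ray(t,143.0,256.9,102),ray(s,307.7,358.7,102))
# tray
for n,c in cs.items():
    g=c["img"].max(2);x,y,w,h=(405,208,105,105) if n=="top" else (300,130,95,70)
    m=(g[y:y+h,x:x+w]<55).astype(np.uint8)
    cn,_=cv2.findContours(m,cv2.RETR_EXTERNAL,cv2.CHAIN_APPROX_NONE);q=max(cn,key=cv2.contourArea)
    p=cv2.approxPolyDP(q,6,True)[:,0]+(x,y);print(n,p.tolist())
    for a in p: print(ray(c,*a,30)[:2].round(0))
E
```

```text
top n [117. 135. 126.] [281.2 257.4] [26.5 26.8] z40/46 [509.7  72.4]
top w [117. 135. 126.] [375.1 234.4] [25.  26.2] z40/46 [ 557.  -126.3]
top fl [ 35.  70. 120.] [153.4 259.6] [19.1 20.1] z40/46 [507.1 338.7]
top (131, 237, 48, 48) ((155.1643829345703, 260.9383544921875), (38.857662200927734, 40.145118713378906), 69.44395446777344)
top (96, 67, 43, 45) ((116.57474517822266, 89.60567474365234), (50.794960021972656, 21.416080474853516), 47.60256576538086)Traceback (most recent call last):
  File "<stdin>", line 15, in <module>
cv2.error: OpenCV(4.12.0) /io/opencv/modules/imgproc/src/shapedescr.cpp:361: error: (-201:Incorrect size of input array) There should be at least 5 points to fit the ellipse in function 'fitEllipseNoDirect'
```

```bash
python3 - <<'E'
from station import r
from h import *
cs={n:r.camera(n) for n in("top","side")}
c=cs["side"]; img=c["img"];hsv=cv2.cvtColor(img,cv2.COLOR_BGR2HSV)
for k,(x,y,w,h),z in(("n",(308,254,38,30),40),("w",(302,190,32,24),40),("fl",(293,366,32,26),46)):
    print(k,np.median(img[y,x:x+w],axis=0))
    m=((hsv[...,1]<35)&(hsv[...,2]>100)).astype(np.uint8)[y:y+h,x:x+w]
    cn,_=cv2.findContours(m,cv2.RETR_EXTERNAL,cv2.CHAIN_APPROX_NONE);q=cv2.convexHull(max(cn,key=cv2.contourArea))
    e=cv2.fitEllipse(q);u=np.array(e[0])+(x,y);print(u.round(1),np.round(e[1],1),ray(c,*u,z)[:2].round(1))
t,s=cs["top"],cs["side"]
print("handle top",ray(t,143.0,256.9,102),ray(s,307.7,358.7,102))
print("block top", ray(t,155.2,260.9,38))
for n,c in cs.items():
    g=c["img"].max(2);x,y,w,h=(405,208,105,105) if n=="top" else (300,130,95,70)
    m=(g[y:y+h,x:x+w]<55).astype(np.uint8)
    cn,_=cv2.findContours(m,cv2.RETR_EXTERNAL,cv2.CHAIN_APPROX_NONE);q=max(cn,key=cv2.contourArea)
    p=cv2.approxPolyDP(q,6,True)[:,0]+(x,y)
    for a in p: print(n,a,ray(c,*a,30)[:2].round(0))
from scipy.spatial.transform import Rotation as R
print(R.from_euler('xyz',r.read_state()["ee_rot"]).as_matrix().round(3), r.read_state()["time"])
E
```

```text
n [132. 157. 144.]
[326.4 268. ] [20.1 26.4] [512.5  72.4]
w [131. 156. 143.]
[317.8 202.7] [16.6 23.4] [ 560.4 -127.8]
fl [ 35.   77.5 127. ]
[308.1 376.4] [18.9 22. ] [509.4 340.6]
handle top [505.77607585 338.37002333 102.        ] [508.44465771 339.25708605 102.        ]
block top [505.1971544  337.77051696  38.        ]
top [422 217] [ 596. -230.]
top [412 293] [ 433. -202.]
top [493 303] [ 411. -370.]
top [499 227] [ 572. -394.]
side [327 139] [ 574. -390.]
side [309 184] [ 594. -203.]
side [372 196] [ 436. -178.]
side [387 148] [ 413. -370.]
[[-0.     0.398  0.917]
 [-0.     0.917 -0.398]
 [-1.    -0.    -0.   ]] 0.45
```

Call:
send_rows(increments=[[268,-211,-30,0,0,0],[268,-211,-30,0,0,0],[268,-211,-30,0,0,0],[268,-211,-30,0,0,0],[268,-211,-30,0,0,0],[268,-211,-30,0,0,0],[268,-211,-30,0,0,0],[268,-211,-30,0,0,0],[268,-211,-30,0,0,0],[268,-211,-30,0,0,0],[268,-211,-30,0,0,0],[268,-211,-30,0,0,0],[268,-211,-30,0,0,0],[268,-211,-30,0,0,0],[268,-211,-30,0,0,0]], gripper=1)

```text
time: 1.7
eef_pos: [506.2, 340.4, 193.0]
ee_rot: [1.133, 1.57, 0.725]
contact_force: [-0.4, 0.9, 0.2]
width: 87.5
```

```bash
python3 - <<'E'
from station import r
from h import *
c=r.camera("wrist");cv2.imwrite("pics/w1.png",c["img"]);s=r.read_state();print(s["time"],s["eef_pos"],s["ee_rot"],c["cam_to_world"])
def fproj(c,p):
    M=c["cam_to_world"];q=M[:3,:3].T@(np.array(p)-M[:3,3]);th=np.arctan2(np.hypot(q[0],q[1]),q[2]);d=q[:2]/np.hypot(q[0],q[1])*th*c["fx"];return d+(c["cx"],c["cy"])
print(fproj(c,(507.5,339,102)),fproj(c,(507.5,339,46)),fproj(c,s["eef_pos"]))
E
```

```text
1.75 [506.37936337 340.21191023 192.96581481] [1.15242444 1.57028482 0.74420656] [[ 3.96820893e-01  8.78886089e-01  2.64749733e-01  4.33260895e+02]
 [ 9.17896053e-01 -3.79918507e-01 -1.14580818e-01  3.71547741e+02]
 [-1.20163569e-04  2.88480798e-01 -9.57485673e-01  3.55750159e+02]
 [ 0.00000000e+00  0.00000000e+00  0.00000000e+00  1.00000000e+00]]
[317.60523317 242.5372365 ] [317.70329806 222.74809376] [318.70212061 296.55730379]
```

View pics/w1.png

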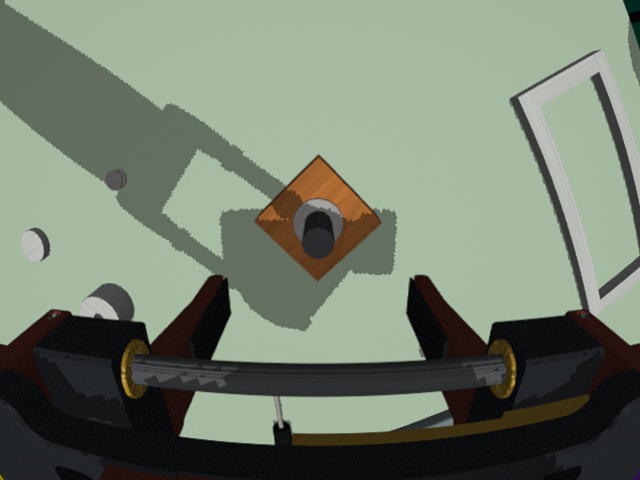

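The wrist view has the handle top at about (318,243), against a predicted (317.6,242.5). The position is confirmed, so I'll descend and grip.

Call:
send_rows(increments=[[0.5,0,-35,0,0,0],[0.5,0,-70,0,0,0],[0.5,0,-100,0,0,0],[0.5,0,-120,0,0,0],[0.5,0,-131,0,0,0],[0.5,0,-131,0,0,0],[0.5,0,-131,0,0,0],[0.5,0,-131,0,0,0]], gripper=1)

```text
time: 2.42
eef_pos: [508.5, 340.0, 64.0]
ee_rot: [0.942, 1.567, 0.533]
contact_force: [0.4, 0.4, -0.2]
width: 88.0
```

Call:
send_rows(increments=[[0,0,0,0,0,0],[0,0,0,0,0,0],[0,0,0,0,0,0],[0,0,0,0,0,0],[0,0,0,0,0,0],[0,0,0,0,0,0],[0,0,0,0,0,0],[0,0,0,0,0,0],[0,0,0,0,0,0],[0,0,0,0,0,0]], gripper=0, squeeze=35)

```text
time: 3.25
eef_pos: [507.5, 339.3, 61.6]
ee_rot: [-2.232, 1.571, -2.642]
contact_force: [-0.4, -0.5, -0.7]
width: 24.7
```

Gripped, with the width at about 24 mm. I'll lift straight up by 100 mm and check.

Call:
send_rows(increments=[[0,0,15,0,0,0],[0,0,35,0,0,0],[0,0,60,0,0,0],[0,0,85,0,0,0],[0,0,100,0,0,0],[0,0,100,0,0,0],[0,0,100,0,0,0]])

```text
time: 3.83
eef_pos: [507.8, 339.5, 161.7]
ee_rot: [0.923, 1.57, 0.514]
contact_force: [-0.1, -0.1, -3.4]
width: 23.9
```

```bash
python3 - <<'E'
from station import r
from h import *
c=r.camera("side");s=r.read_state();print(s["time"],s["eef_pos"],s["contact_force"],s["width"])
crop(c["img"],220,260,200,150,4,"pics/s2.png")
E
```

```text
3.8833 [507.22049786 339.11462788 160.08738463] [-0.07421992  0.66414998 -2.85530502] 23.846770063338468
```

View pics/s2.png

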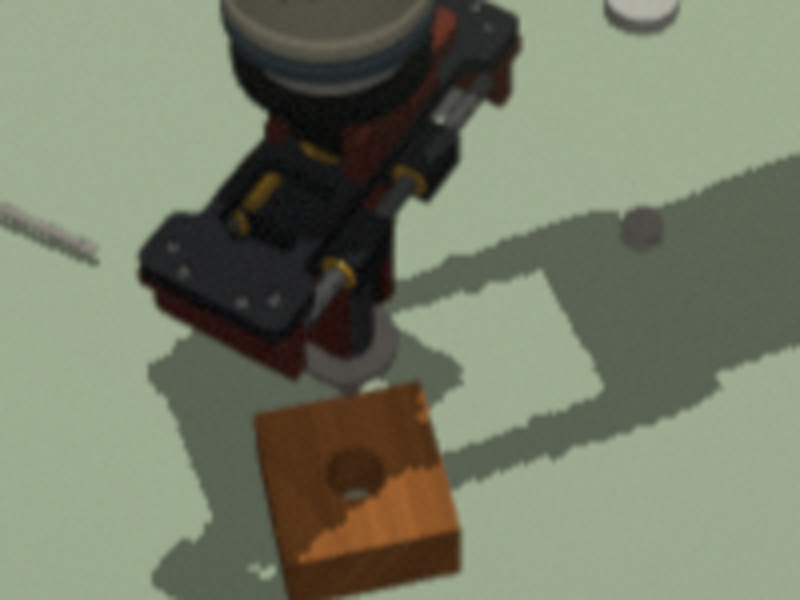

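The gauge hangs in the gripper with its pin clear of the block. The flange shows at about (350,345) in the crop, and the hole is empty at (355,475). Now I'll move over the wide bush.

Call:
send_rows(increments=[[2,-20,0,0,0,0],[6,-55,0,0,0,0],[10,-95,0,0,0,0],[15,-135,0,0,0,0],[19,-175,0,0,0,0],[23,-215,0,0,0,0],[28,-255,0,0,0,0],[32,-295,0,0,0,0],[37,-335,0,0,0,0],[41,-375,0,0,0,0],[45,-410,0,0,0,0],[48,-440,0,0,0,0],[50,-458,0,0,0,0],[51,-466,0,0,0,0],[51,-466,0,0,0,0],[51,-466,0,0,0,0],[51,-466,0,0,0,0],[51,-466,0,0,0,0]])

```text
time: 5.38
eef_pos: [558.6, -125.1, 161.4]
ee_rot: [2.507, 1.57, 2.099]
contact_force: [0.4, -0.0, -3.1]
width: 23.7
```

```bash
python3 - <<'E'
from station import r
from h import *
s=r.read_state();print(s["time"],s["eef_pos"],s["ee_rot"],s["contact_force"],s["width"],s["joint_positions"])
for n in("side","wrist","top"):
    c=r.camera(n);cv2.imwrite(f"pics/{n}3.png",c["img"])
    if n=="side":crop(c["img"],250,130,160,120,5,"pics/s3c.png")
E
```

```text
5.3833 [ 558.56324224 -125.14263391  161.40901578] [2.50662003 1.57023245 2.098722  ] [ 0.43152794 -0.03206504 -3.09915213] 23.70376795513813 [-2.80075269e-01  1.34441723e-02  1.41911066e+00  3.93381006e-04
  1.70944544e+00 -1.44291928e+00]
```

View pics/s3c.png

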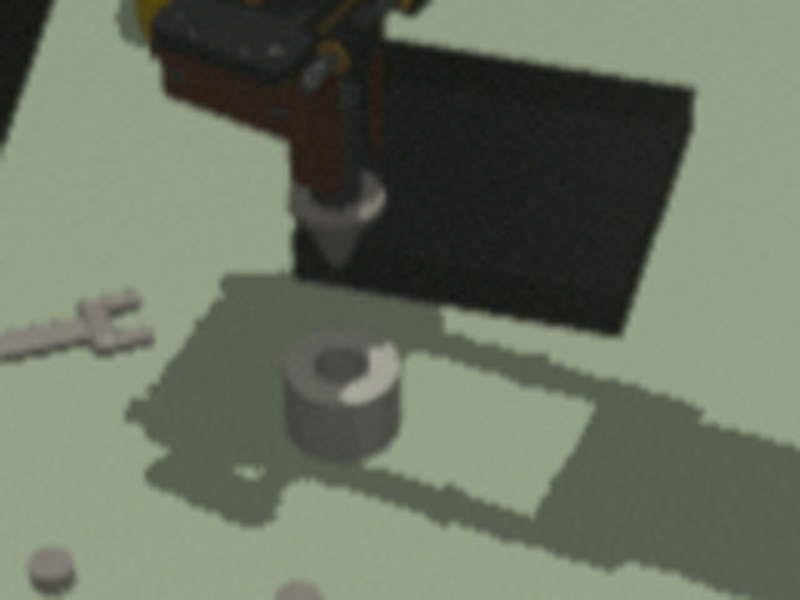

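View pics/wrist3.png

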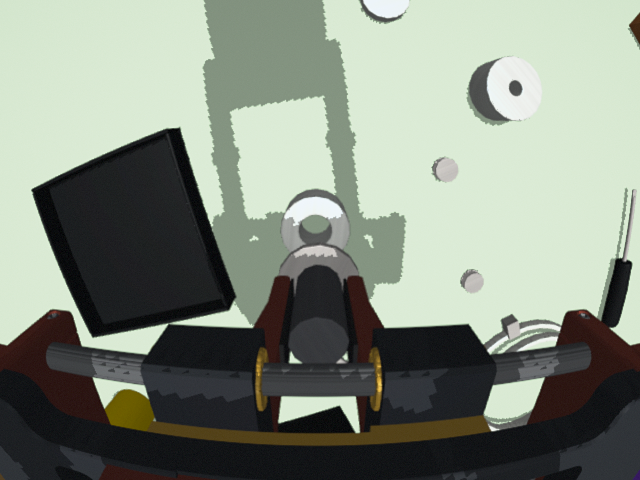

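```bash
cat >> h.py <<'E'
def fray(c,u,v,z):
    M=c["cam_to_world"];a=np.array([u-c["cx"],v-c["cy"]]);th=np.hypot(*a)/c["fx"];d=np.r_[a/np.hypot(*a)*np.sin(th),np.cos(th)];d=M[:3,:3]@d;o=M[:3,3]
    return o+d*(z-o[2])/d[2]
E
python3 - <<'E'
from station import r
from h import *
c=r.camera("wrist")
i=c["img"];crop(i,260,170,130,100,6,"pics/w3c.png")
for p in((315.5,222),(315.5,226)): print(fray(c,*p,40))
n=fray(c,515.5,88.5,40);print("narrow",n)
print("flange c",fray(c,318.5,280,140)); s=r.read_state();print(s["eef_pos"])
E
```

```text
[ 552.63284641 -125.78214346   40.        ]
[ 555.63854292 -127.08982456   40.        ]
narrow [512.06188298  71.51249942  40.        ]
flange c [ 559.38672909 -126.16276799  140.        ]
[ 558.65649426 -125.83204154  161.82129743]
```

View pics/w3c.png

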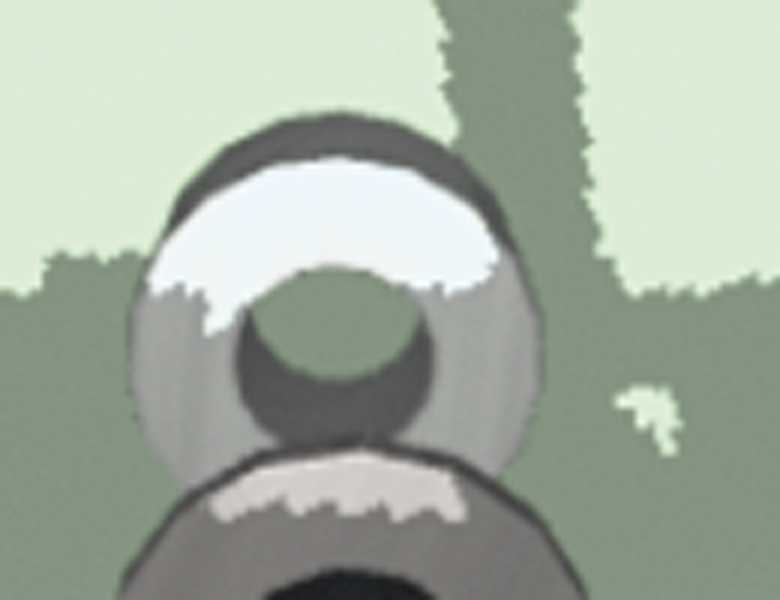

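The wrist crop puts the bore centre at about (315.8,229.3), which is roughly (558,-128) in world coordinates. The other views agree, so I'll descend in steps.

Call:
send_rows(increments=[[0,-1,-20,0,0,0],[0,-1,-40,0,0,0],[0,-1,-55,0,0,0],[0,-1,-65,0,0,0],[0,-1,-72,0,0,0],[0,-1,-79,0,0,0],[0,-1,-85,0,0,0],[0,-1,-85,0,0,0]])

```text
time: 6.25
eef_pos: [558.3, -127.5, 75.7]
ee_rot: [-3.019, 1.57, 2.855]
contact_force: [-0.9, -0.6, -3.7]
width: 23.5
```

```bash
python3 - <<'E'
from station import r
from h import *
s=r.read_state();print(s["time"],s["eef_pos"],s["contact_force"],s["torque"],s["width"])
c=r.camera("side");crop(c["img"],250,130,160,120,5,"pics/s4c.png")
E
```

```text
6.25 [ 558.25880188 -127.5146019    75.71178503] [-0.93029293 -0.55151368 -3.7352574 ] [0.01939083 0.04247866 0.01050365] 23.532928737346797
```

View pics/s4c.png

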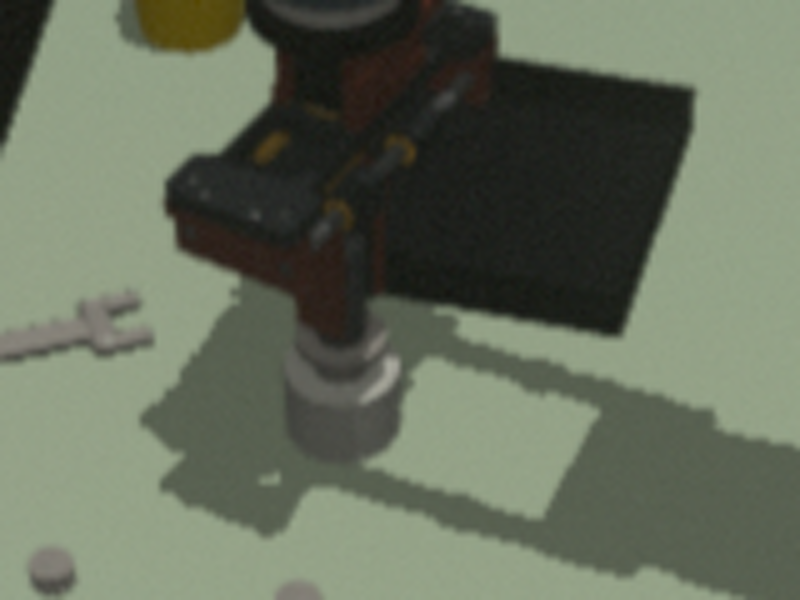

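The pin is in the bore, with the flange about 15 mm above the bush, and there is no extra force. I'll lower the rest of the way.

Call:
send_rows(increments=[[0,0,-5,0,0,0],[0,0,-9,0,0,0],[0,0,-12,0,0,0],[0,0,-14,0,0,0],[0,0,-14.5,0,0,0],[0,0,-14.5,0,0,0],[0,0,-14.5,0,0,0]])

```text
time: 6.88
eef_pos: [558.6, -127.7, 62.3]
ee_rot: [0.199, 1.571, -0.21]
contact_force: [-0.7, -0.0, -2.6]
width: 23.5
```

Call:
send_rows(increments=[[0,0,-0.5,0,0,0],[0,0,-0.5,0,0,0],[0,0,-0.5,0,0,0],[0,0,-0.5,0,0,0],[0,0,-0.5,0,0,0],[0,0,-0.5,0,0,0]], gripper=0.6)

```text
time: 7.38
eef_pos: [558.7, -127.7, 61.9]
ee_rot: [0.11, 1.57, -0.299]
contact_force: [0.6, -0.1, 0.1]
width: 52.8
```

Call:
send_rows(increments=[[0,0,20,0,0,0],[0,0,50,0,0,0],[0,0,85,0,0,0],[0,0,110,0,0,0],[0,0,120,0,0,0],[0,0,120,0,0,0]])

```text
time: 7.88
eef_pos: [559.8, -128.0, 185.0]
ee_rot: [0.128, 1.565, -0.282]
contact_force: [-1.1, -0.1, -0.3]
width: 52.6
```

```bash
python3 - <<'E'
from station import r
from h import *
s=r.read_state();print(s["time"],s["eef_pos"],s["contact_force"],s["width"])
c=r.camera("side");crop(c["img"],250,130,160,120,5,"pics/s5c.png")
c=r.camera("wrist");cv2.imwrite("pics/w5.png",c["img"])
E
```

```text
7.8833 [ 559.84227676 -128.01673389  185.0435728 ] [-1.10478993 -0.14263911 -0.30216371] 52.58861459866538
```

View pics/s5c.png

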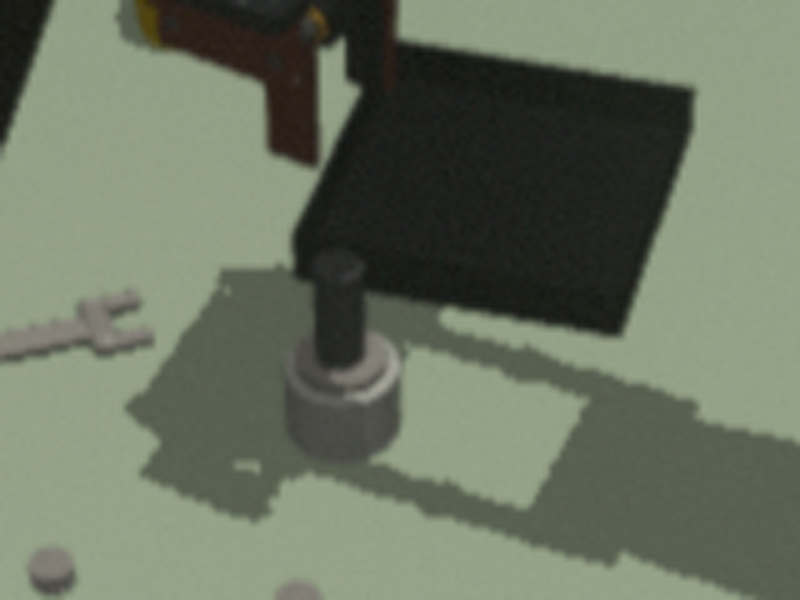

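View pics/w5.png

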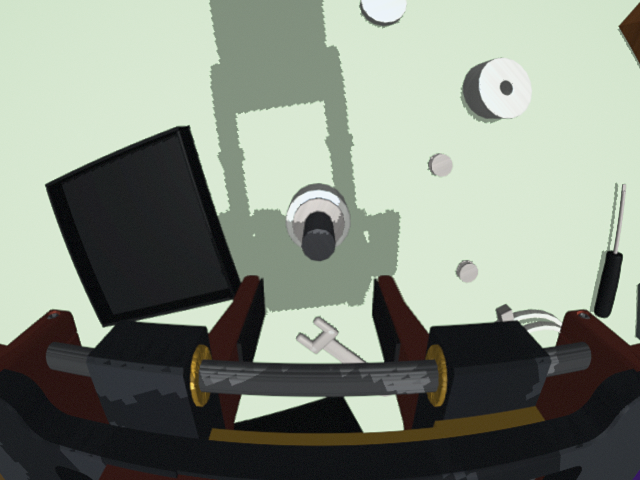

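The gauge stands upright with its flange on the bush. The handle top is at (318,247) in the wrist view, with the flange concentric on the bush. Next is the narrow bush.

Call:
send_rows(increments=[[-5,20,0,0,0,0],[-14,59,0,0,0,0],[-23,98,0,0,0,0],[-33,137,0,0,0,0],[-41,172,-10,0,0,0],[-46,194,-30,0,0,0],[-47.5,199.5,-60,0,0,0],[-47.5,199.5,-80,0,0,0],[-47.5,199.5,-80,0,0,0],[-47.5,199.5,-80,0,0,0]], gripper=1)

```text
time: 8.82
eef_pos: [509.2, 71.8, 98.4]
ee_rot: [-2.643, 1.565, -3.053]
contact_force: [-0.5, 1.3, 0.5]
width: 87.9
```

```bash
python3 - <<'E'
from station import r
from h import *
s=r.read_state();print(s["time"],s["eef_pos"],s["contact_force"],s["width"])
c=r.camera("wrist");cv2.imwrite("pics/w6.png",c["img"])
from scipy.spatial.transform import Rotation as R
hsv=cv2.cvtColor(c["img"],cv2.COLOR_BGR2HSV);print(fray(c,318,239,40),fray(c,318,245,40))
E
```

```text
8.8167 [509.16758133  71.77458772  98.44641641] [-0.54267015  1.25177408  0.53319118] 87.91820254673836
[498.49669027  75.64005013  40.        ] [502.09614925  74.07639474  40.        ]
```

View pics/w6.png

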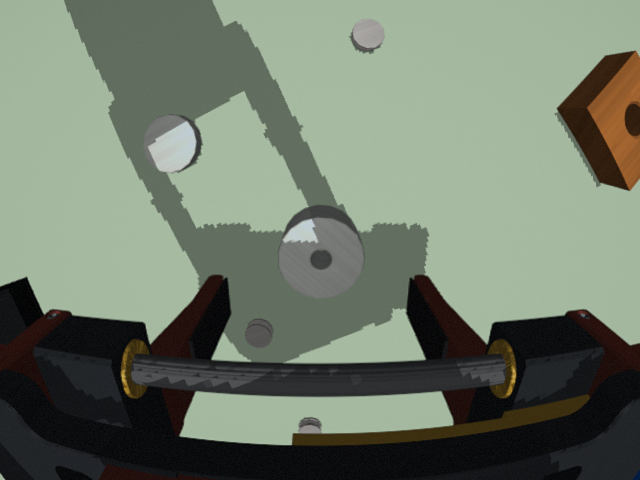

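The bore is at (321,259), so the bush is at about (511.5,72), centred between the jaws. I'll descend and grip.

Call:
send_rows(increments=[[0.5,0,-30,0,0,0],[0.5,0,-55,0,0,0],[0.5,0,-75,0,0,0],[0.5,0,-86,0,0,0],[0.5,0,-89,0,0,0],[0.5,0,-89,0,0,0],[0.5,0,-89,0,0,0]], gripper=1)

```text
time: 9.45
eef_pos: [512.7, 71.7, 14.4]
ee_rot: [0.485, 1.568, 0.074]
contact_force: [-0.2, 0.6, -0.6]
width: 87.8
```

Call:
send_rows(increments=[[0,0,0,0,0,0],[0,0,0,0,0,0],[0,0,0,0,0,0],[0,0,0,0,0,0],[0,0,0,0,0,0],[0,0,0,0,0,0],[0,0,0,0,0,0]], gripper=0, squeeze=35)

```text
time: 10.03
eef_pos: [511.7, 71.9, 12.9]
ee_rot: [0.697, 1.57, 0.287]
contact_force: [-0.7, -0.4, 1.6]
width: 55.8
```

Call:
send_rows(increments=[[0,0,15,0,0,0],[0,0,45,0,0,0],[0,0,80,0,0,0],[0,0,120,0,0,0],[0,0,145,0,0,0],[0,0,155,0,0,0],[0,0,155,0,0,0],[0,0,155,0,0,0]])

```text
time: 10.7
eef_pos: [511.2, 71.8, 166.0]
ee_rot: [-2.645, 1.569, -3.055]
contact_force: [-1.3, 0.5, -3.3]
width: 56.1
```

Call:
send_rows(increments=[[-1,-20,0,0,0,0],[-2,-55,0,0,0,0],[-3,-95,0,0,0,0],[-3,-135,0,0,0,0],[-4,-175,0,0,0,0],[-5,-215,0,0,0,0],[-6,-255,0,0,0,0],[-7,-295,0,0,0,0],[-8,-330,0,0,0,0],[-8.5,-355,0,0,0,0],[-8.5,-370,0,0,0,0],[-8.5,-370,0,0,0,0],[-8.5,-370,0,0,0,0],[-8.5,-370,-30,0,0,0],[-8.5,-370,-60,0,0,0],[-8.5,-370,-80,0,0,0],[-8.5,-370,-80,0,0,0]])

```text
time: 12.12
eef_pos: [500.8, -294.3, 81.1]
ee_rot: [2.897, 1.56, 2.489]
contact_force: [-1.3, 0.3, -3.4]
width: 56.0
```

```bash
python3 - <<'E'
from station import r
from h import *
s=r.read_state();print(s["time"],s["eef_pos"],s["contact_force"],s["width"])
c=r.camera("wrist");cv2.imwrite("pics/w7.png",c["img"])
c=r.camera("side");crop(c["img"],250,80,200,150,4,"pics/s7.png")
E
```

```text
12.1167 [ 500.7869603  -294.30852898   81.05116927] [-1.30418845  0.2825119  -3.41478059] 56.00129125766298
```

View pics/w7.png

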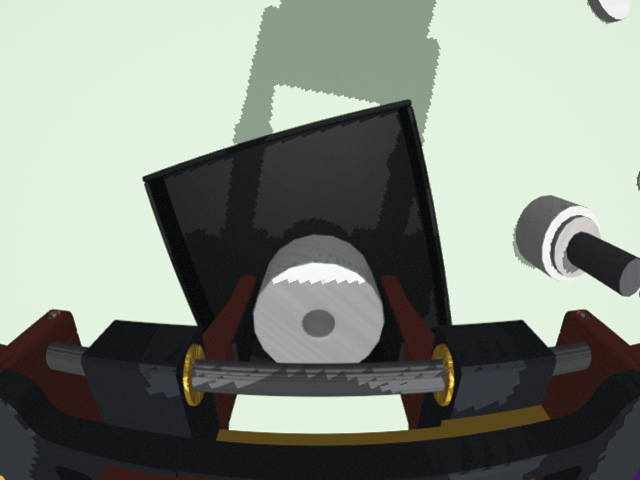

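View pics/s7.png

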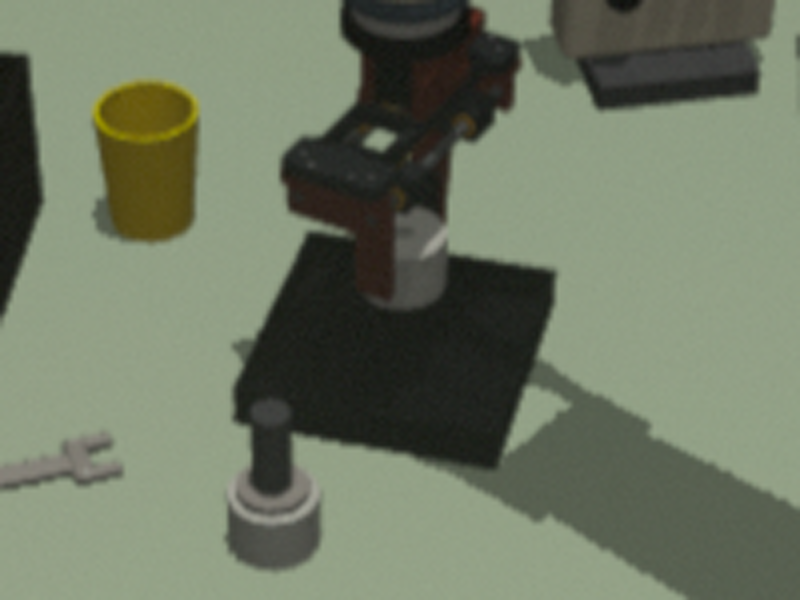

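The bush hangs over the middle of the tray and the gauge is still standing. I'll lower it and release.

Call:
send_rows(increments=[[0,0,-25,0,0,0],[0,0,-45,0,0,0],[0,0,-58,0,0,0],[0,0,-65,0,0,0],[0,0,-69,0,0,0],[0,0,-69.5,0,0,0],[0,0,-69.5,0,0,0],[0,0,-69.5,0,0,0]])

```text
time: 12.88
eef_pos: [503.8, -298.6, 19.6]
ee_rot: [-0.169, 1.569, -0.579]
contact_force: [-0.3, -0.1, -2.2]
width: 56.0
```

Call:
send_rows(increments=[[0,0,0,0,0,0],[0,0,0,0,0,0],[0,0,0,0,0,0],[0,0,0,0,0,0],[0,0,0,0,0,0],[0,0,0,0,0,0]], gripper=0.9)

```text
time: 13.38
eef_pos: [503.1, -298.2, 18.3]
ee_rot: [-0.333, 1.57, -0.743]
contact_force: [0.9, -0.2, -0.4]
width: 79.2
```

Call:
send_rows(increments=[[0,0,20,0,0,0],[0,0,55,0,0,0],[0,0,95,0,0,0],[0,0,135,0,0,0],[0,0,150,0,0,0],[-60,-40,160,0,0,0],[-60,-40,160,0,0,0],[-60,-40,160,0,0,0],[-60,-40,160,0,0,0],[-60,-40,160,0,0,0]])

```text
time: 14.22
eef_pos: [443.2, -338.0, 177.9]
ee_rot: [1.506, 1.57, 1.095]
contact_force: [-0.7, -0.1, 0.3]
width: 79.1
```

```bash
python3 - <<'E'
from station import r
from h import *
s=r.read_state();print(s["time"],s["eef_pos"],s["contact_force"],s["width"])
c=r.camera("wrist");cv2.imwrite("pics/w8.png",c["img"])
c=r.camera("side");crop(c["img"],250,80,200,150,4,"pics/s8.png")
c=r.camera("top");crop(c["img"],340,190,200,150,4,"pics/t8.png")
E
```

```text
14.2167 [ 443.2294831  -337.96796705  177.92521509] [-0.67127544 -0.14396991  0.31296793] 79.12427436870188
```

View pics/w8.png

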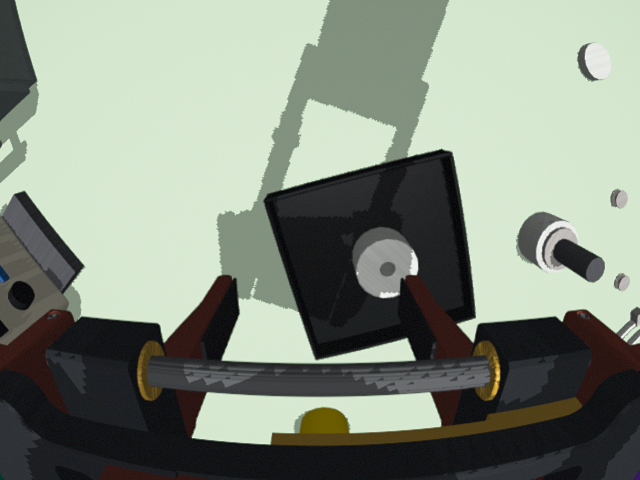

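View pics/s8.png

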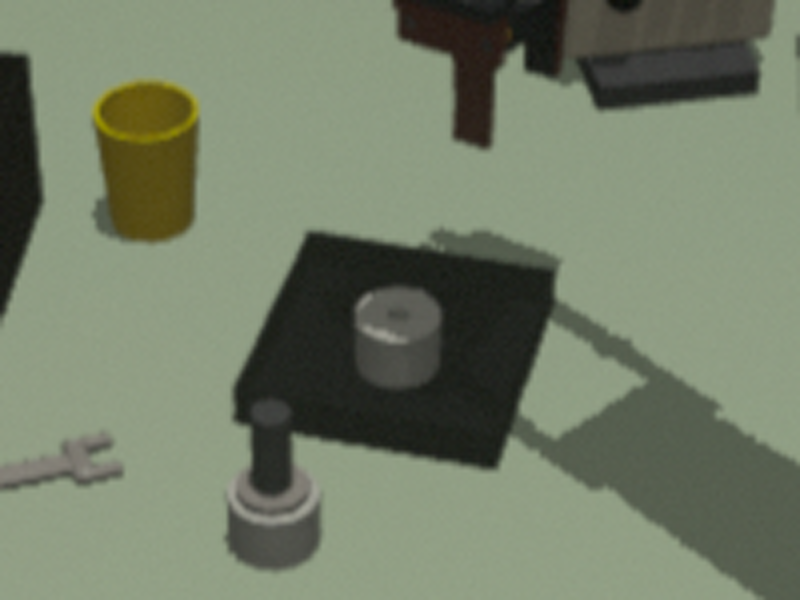

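View pics/t8.png

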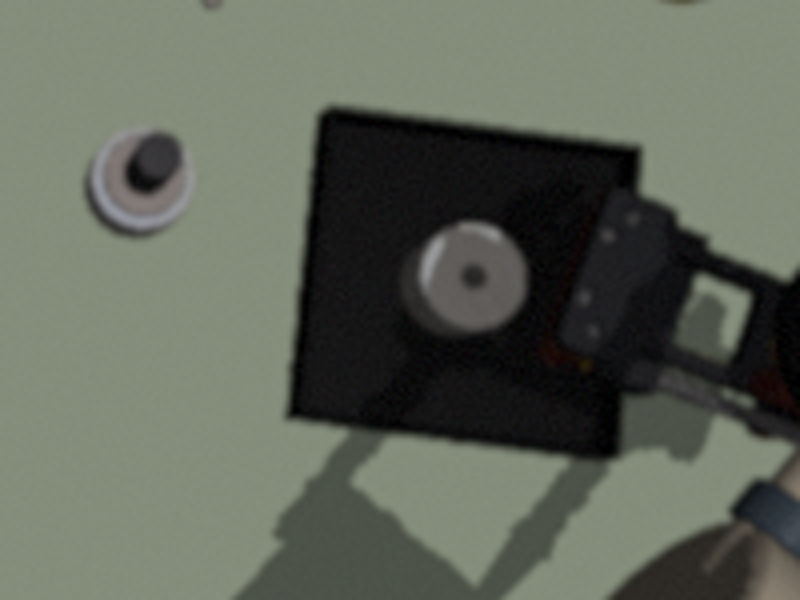

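All three views show the narrow bush standing in the middle of the tray (top crop (472,277)). The gauge is upright in the wide bush (top crop (140,180)) and the arm is clear, so I'm handing in.

```bash
python3 -c "
from station import r
print(r.hand_in())"
```

```text
the job is handed in; nothing more can be done
None
```

The job is handed in, at about 14 s of the 64 s allowed. The gauge stands fully home in the wide bush, and the narrow bush stands near the middle of the reject tray.

- **Gauge:** I lifted it from the wooden rest and lowered it into the wide bush at about (558.5, -127.5) mm. The pin met no noticeable force on the way in. After I let go, the views showed it upright with the flange on the bush's top. They showed no visible shift of the bush, though I did not measure its final position.
- **Narrow bush:** I placed it at about (503, -298) mm and released it. The last side, top and wrist pictures show it standing on the tray floor with the arm clear of everything.
- **Disagreements:** the top and side cameras differed by 1–4 mm on the object positions and by more on some tray corners, so I used values in between. The wrist camera agreed with those for the gauge and both bushes. No check failed. The hand-in reports no verdict.

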